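Clip and square up a brass pattern block

ROBOT

A 6-joint arm with a two-finger parallel gripper is mounted at the origin on the work surface. World frame = base frame: x ahead of the robot, y to its left, z up, the work surface at z = 0. Lengths are in m, angles in rad, forces in N, time in s.
With the tool pointing down it reaches from about 0.3 to 0.75 m from the base axis. Payload 8.5 kg.
Tool frame: the origin (TCP) lies midway between the tips of the shut fingers; the grasp point (between the pads) lies r.hold_point_z behind it (r.hold_point_z is the distance from the TCP to the grasp point, in m); z points along the fingers, y is the line along which they close (so a half turn about z gives the same grasp; the last joint's range is limited). The gripper opens to 85 mm and grips with 20 to 120 N. Pads are 22 mm wide; open, the fingers measure 114 mm over their backs; the gripper's body (76 mm by 85 mm) begins 54 mm behind the grasp point. The pads swing forward as they close: fully open they stand 13 mm farther back than shut.
Start: joints at [0.888, 0.381, 1.297, -0, 1.464, -0.215], TCP at [0.248, 0.491, 0.231] pointing down, gripper open.
Joint ranges: [-3.11, 3.11], [-0.89, 2.33], [0.22, 2.48], [-1.42, 4.56], [0.17, 2.85], [-2.88, 2.88]. Speed limits (rad/s): [2.39, 2.39, 3.14, 3.14, 3.14, 3.14].

INTERFACE

Orientations are given as a rotation vector (axis times angle).
In Python, from station import sensors, viewer, order, outline_of, r gives the robot as it stands.
- The arm moves only by the tool arm_command, never from a script. Its argument "plan" is a list of rows, each a list of 7 numbers: the shift along the tool's x, y, z in normalised numbers (1 is 100 cm), then the turn, a rotation vector about the tool's x, y, z in a scale on which 1.0 is pi rad, then the finger opening in cm, from 0 to 8.54. In form: [[tx, ty, tz, rx, ry, rz, claw], ...]. A call has 1 to 10 rows; each row is the pose to reach, as a shift and turn from the pose commanded when the call began, along the tool's axes at that moment; what a row does not reach only later rows make up. A row lasts 1/8 s, in which the tool goes at most 62.5 mm and 10.7 degrees, less where a joint would pass 70% of its speed; a pose out of reach is approached as far as the arm can. A shift or turn number past 1, either way, is cut back to 1. A call with a gripper value outside its range is refused whole. The fingers move at their own pace and stop on an object; "force" is the grip in N (left out, the last holds). Time passes only in rows, so rows that repeat a pose let the fingers close. It gives the time, the measured TCP pose, the force, the opening and the grip force at its end, in the units of the state.
- sensors.sense(): the state, without advancing time (a new reading comes with each control period).
- viewer.snapshot(name): name is "scene" or "top"; returns a dict with "color" (480x640x3 uint8, red, green, blue), "camera_matrix" (3x3 intrinsics, pixels), "k1" (the pictures are not rectified: a ray, as slopes to the right and down, at radius r is drawn at 1 + k1 r^2 times it, then the intrinsics apply), "world_from_camera" (4x4, takes a point from camera to world coordinates). Camera axes: x right, y down, z forward; pixel columns grow to the right and rows downward; lengths in m; the calibration is good to about 2 mm. A picture is of the moment at which its call begins. There is no depth.
- order.job_done(): hands the job in; it is judged then, once.
Trained networks look in the newest picture that a camera, given by its name, has taken for a name from the list of things; names that differ only in an ending like _2 or _b are one class to them, and where a whole thing is asked for, a point or a joint stands for the part that bears it (a point fixed in the world has none). Each returns a list of dicts, best first, with "confidence" (0 to 1); they miss things now and then, are a little off and sometimes report something else, mostly with a low value. They report only what shows in the picture. A call takes as long as a camera call. They do not tell look-alikes from the thing itself.
- outline_of(name, camera): "pixels" (480x640 bool, what is visible of it) and "xy" ([column, row] in pixels, amid what is visible of it).
The state is a dict: "time": time; "qpos": joint angles; "qvel": joint speeds; "effort": joint torques, N m; "eef_pos": TCP position; "orientation": TCP orientation; "force": force on the tool from outside, world axes, zero at the start; "torque": the same for the moment, N m; "opening": finger opening in m; "finger_force": force on a finger pad.
Only numpy, scipy, OpenCV 4.12 (cv2) and the standard library are available. Lean on these libraries where they do the work, as an engineer would, in place of code of your own. Each camera call takes 0.05 s, during which the arm holds its last target. There are 200 camera calls.

TASK

Put the brass pattern block by its wooden knob on the squaring fixture's steel plate, close to the corner of the two blue stops with one short end facing the stop opposite the clip, then lift the sprung yellow clip by its red knob, swing it over the block and let it close on the block's top. Then take the wooden knob again, push the block fully home against both blue stops and finish while still holding it there, pressed firmly on both stops at once with the clip still down on it; leave everything else on the bench where it is.

Things in the scene. Friction and masses are not known exactly. Their poses are not given: they have to be found in the camera images.
- brass_block: the brass-coloured (yellow metal) pattern block, about 0.5 to 0.7 kg: 52 mm by 90 mm slab, 16 mm high, with an upright square light-wood knob (22 by 22 mm, sides along the slab's, 32 mm tall, so its top is 48 mm above the underside) in the middle of its top. Origin: centre of the underside; x along the 52 mm side, y along the 90 mm side, z up.
- fixture: squaring fixture, fixed: dark steel plate, x -105 to +85, y -120 to +120 mm, top at z = 12 mm; origin on the bench, axes along the plate. Two blue stops, 14 mm high, form a corner at x = +50, y = +60 mm; spring clip on a post at x = +24, y = -85. Home: the block's centre at x = +24, y = +15, its 90 mm side along y (either way round). Smooth, friction about 0.3
- stop_back: blue bar, 16 mm thick, 110 mm long, 14 mm high above the plate; the face the block is pushed against looks to the fixture's -x and lies in the plane x = 0 of this bar's frame (axes as the fixture's); origin on the plate's top at the bar's +y end, the bar runs to y = -110 mm
- stop_side: blue bar, 16 mm thick, 120 mm long, 14 mm high above the plate; the face the block is pushed against looks to the fixture's -y and lies in the plane y = 0 of this bar's frame (axes as the fixture's); origin on the plate's top at the corner of the two stops, the bar runs to x = -120 mm
- clip_knob: red round knob of the clip, 24 mm diameter, 28 mm tall, upright on the clip's post axis; origin at its middle, 66 mm above the bench when the clip is fully down (72 mm when it rests on a block). Grip it from above, lift, turn and lower it: the clip goes along rigidly
- clip_foot: black foot (12 mm diameter, 6 mm tall) under the tip of the clip's yellow arm; origin mid-underside, 66 mm out from the post axis. The arm on top of it is 14 mm wide, 8 mm thick, and ends 74 mm from the post axis. Underside 22 mm above the bench when fully down, 6 mm lower than the top of a block on the plate (28 mm)
- clip_lift (a joint): how far the clip is lifted, m: 0 fully down, at most 0.025; about 0.006 when its foot rests on a block. A spring always pulls it down, about 2.5 N at 0, 3.5 N on a block, 6 N at 0.025; lift it to about 0.018 to pass over a block
- clip_swing (a joint): swing of the clip about its upright post, rad: 0 = arm points to the fixture's -x (starts parked at 0 to 0.4), grows clockwise seen from above, 1.57 = arm points to +y, its foot over the end of the block away from the side stop; foot clear of the block's knob if the block is within 10 mm of home. Range 0 to 2.0; stays where it is left (light friction)
- steel_block: dark steel pattern block, a bystander: same shape as the brass one
- white_block: pale silvery aluminium pattern block, a bystander: same shape as the brass one
- hammer: hammer lying on the bench, a bystander
- bowl: brass bowl, 110 mm across, 50 mm high, a bystander; origin under its centre
- wax_jar: amber glass jar with a steel cap, 60 mm across, 75 mm high, a bystander; origin under its centre
- vase: copper vase 130 mm high, 76 mm across, a bystander; origin under its centre
- graver: graver with a handle lying on the bench, a bystander
There are look-alikes about, which are no part of the job. What is shaped like the brass_block but green, purple or turquoise is not meant.

How it is judged:
On the way, in this order (a step that is already met when the one before it is completed fails the run):
1. the brass block stands flat on the fixture's plate, near the corner, and has been let go (z of brass_block in the frame of fixture between 0.009 and 0.015 m and angle between brass_block's own z axis and vertical below 0.06 rad and x of brass_block in the frame of fixture above -0.025 m and y of brass_block in the frame of fixture above -0.02 m and angle between the y axis of brass_block and the y axis of fixture, either way round below 0.35 rad and contact force between the fingers and brass_block below 0.3 N), for 0.2 s.
2. the clip has been swung over and has closed on the brass block, its red knob let go (z of brass_block in the frame of fixture between 0.009 and 0.015 m and angle between brass_block's own z axis and vertical below 0.06 rad and contact force between clip_foot and brass_block above 1 N and contact force between the fingers and clip_knob below 0.3 N and contact force between the fingers and brass_block below 0.3 N), for 0.2 s.
At the end, for the whole second after the job is handed in: Brass block flat on the plate (3 mm, 0.06 rad), within 3.5 mm of home in x and y and 0.06 rad of square, at rest, fingers still on it and pressing it with over 2 N on each blue stop; clip foot on it with over 1 N, red knob let go (z of brass_block in the frame of fixture between 0.009 and 0.015 m and angle between brass_block's own z axis and vertical below 0.06 rad and contact force between each of clip_foot, the fingers and brass_block above 1 N and contact force between the fingers and clip_knob below 0.3 N and contact force between brass_block and stop_back above 2 N and contact force between brass_block and stop_side above 2 N and x of brass_block in the frame of fixture between 0.0205 and 0.0275 m and y of brass_block in the frame of fixture between 0.0115 and 0.0185 m and angle between the y axis of brass_block and the y axis of fixture, either way round below 0.06 rad and linear speed of brass_block below 0.02 m/s); the arm keeps its last pose, push and grip.
It fails at once if another thing on the bench is moved more than 25 mm (distance of any of steel_block, white_block, hammer, bowl, wax_jar, vase, graver from where it was at the start of the episode above 0.025 m).
It also fails if it takes over 54 s, if anything falls off the work surface, if the arm or the gripper's body presses on something with over 40 N, if the wrist force passes 120 N, or if a joint passes its speed limit or range.

## Working session

There is one attempt and no reset: what is moved stays moved. The work goes in short steps, Python scripts to look and compute and a tool call to move; the robot and the scene stay as the last step left them, time stands still between calls to the robot, and variables do not carry over. Pictures are saved under pics/ and viewed, at most 10 in all, crops included, and the job is handed in when it is done.

Besides the shell and the picture viewer there is one more tool, called after ">>>" as name(argument=value, ...), one argument or row to a line, values as JSON. arm_command: Moves the arm, as the interface text tells. Its arguments: {"type":"object","properties":{"plan":{"type":"array"},"force":{"type":"number"}},"required":["plan"]}

```bash
ls; mkdir -p pics; cat > h.py <<'E'
import numpy as np, cv2
from scipy.spatial.transform import Rotation as R
from station import sensors, viewer, order, outline_of, r
def snap(c): return viewer.snapshot(c)
def save(s,f,box=None,z=1):
    im=s["color"][:,:,::-1]
    if box: x0,y0,x1,y1=box; im=im[y0:y1,x0:x1]
    cv2.imwrite(f,cv2.resize(im,None,fx=z,fy=z,interpolation=cv2.INTER_CUBIC))
def p2w(s,uv,z):
    K=s["camera_matrix"];T=s["world_from_camera"]
    q=cv2.undistortPoints(np.array(uv,float).reshape(-1,1,2),K,np.array([s["k1"],0,0,0.]))[:,0]
    d=np.c_[q,np.ones(len(q))]@T[:3,:3].T
    o=T[:3,3]
    return o+d*((z-o[2])/d[:,2])[:,None]
def w2p(s,P):
    T=np.linalg.inv(s["world_from_camera"])
    P=np.array(P,float).reshape(-1,3)
    return cv2.projectPoints(P,cv2.Rodrigues(T[:3,:3])[0],T[:3,3],s["camera_matrix"],np.array([s["k1"],0,0,0.]))[0][:,0]
def move_to(p,yaw=None):
    """shift (cm, tool axes) and rotvec to reach world TCP p, tool down, tool-y at world yaw"""
    st=sensors.sense(); M=R.from_rotvec(st["orientation"])
    d=M.inv().apply(np.array(p)-st["eef_pos"])*100
    rv=np.zeros(3)
    if yaw is not None:
        y=np.array([np.cos(yaw),np.sin(yaw),0]);z=np.array([0,0,-1.])
        best=None
        for sg in (1,-1):
            G=R.from_matrix(np.c_[np.cross(sg*y,z),sg*y,z]); v=(M.inv()*G).as_rotvec()
            print("turn",v.round(3))
            if best is None or np.linalg.norm(v)<np.linalg.norm(best): best=v
        rv=best
    print("shift",d.round(2),"rv",rv.round(3),"q",np.round(st["qpos"],2)); return d,rv
E
python3 - <<'E'
from h import *
for c in("top","scene"):
    s=snap(c);save(s,f"pics/{c}0.png");print(c,s["world_from_camera"].round(3).tolist(),s["camera_matrix"].round(1).tolist(),s["k1"])
    for n in ("brass_block","fixture","stop_back","stop_side","clip_knob","clip_foot","steel_block","white_block","hammer","bowl","wax_jar","vase","graver"):
        print(n,[(round(o["confidence"],2),np.round(o["xy"]).tolist(),int(o["pixels"].sum())) for o in outline_of(n,c)[:5]])
print(r.hold_point_z, sensors.sense())
E
```

```text
pics
top [[0.007, -0.981, 0.192, 0.34], [-1.0, -0.006, 0.003, 0.007], [-0.001, -0.192, -0.981, 1.188], [0.0, 0.0, 0.0, 1.0]] [[495.0, 0.0, 323.5], [0.0, 495.0, 240.6], [0.0, 0.0, 1.0]] 0.03655075369054411
brass_block [(0.83, [359.0, 336.0], 907), (0.74, [477.0, 256.0], 908), (0.6, [515.0, 218.0], 827), (0.58, [428.0, 350.0], 955), (0.47, [304.0, 210.0], 100)]
fixture [(0.89, [270.0, 239.0], 7565), (0.68, [474.0, 257.0], 870), (0.51, [243.0, 239.0], 305)]
stop_back [(0.73, [256.0, 213.0], 329)]
stop_side [(0.55, [242.0, 243.0], 391), (0.23, [302.0, 213.0], 80)]
clip_knob [(0.4, [303.0, 211.0], 93)]
clip_foot [(0.3, [412.0, 235.0], 782)]
steel_block [(0.62, [409.0, 235.0], 821), (0.33, [301.0, 212.0], 98)]
white_block [(0.64, [408.0, 295.0], 840)]
hammer [(0.57, [161.0, 349.0], 1558)]
bowl [(0.69, [435.0, 169.0], 1556)]
wax_jar [(0.72, [374.0, 157.0], 646)]
vase [(0.88, [131.0, 211.0], 1097)]
graver [(0.79, [489.0, 335.0], 484)]
scene [[-0.871, 0.423, -0.251, 0.83], [0.492, 0.741, -0.458, 0.541], [-0.008, -0.522, -0.853, 1.038], [0.0, 0.0, 0.0, 1.0]] [[440.8, 0.0, 317.7], [0.0, 440.8, 
[... 643 characters left out ...]

0.0187 {'time': 1.4, 'qpos': array([ 8.87700890e-01,  3.80560861e-01,  1.29739686e+00,  1.98328933e-05,
        1.46359498e+00, -2.15330311e-01]), 'qvel': array([ 7.01855143e-04, -4.21101604e-04,  2.61127398e-05,  3.35460148e-04,
       -1.94373833e-03, -5.71357686e-04]), 'effort': array([-2.60973480e-03, -4.48335421e+01, -2.31462175e+01, -3.34563392e-04,
        5.21313450e-04,  5.66711537e-05]), 'eef_pos': array([0.24799153, 0.49089737, 0.23134449]), 'orientation': array([-7.28086462e-01, -3.05605823e+00, -6.99906683e-05]), 'force': array([-0.08196022,  0.11059965,  0.53865681]), 'torque': array([-0.01884922,  0.02118885, -0.00699398]), 'finger_force': 0.0, 'opening': 0.08577003401517184}
```

View pics/top0.png

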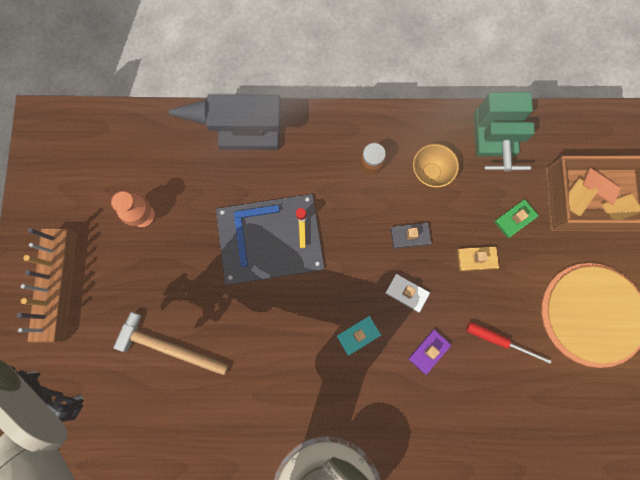

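View pics/scene0.png

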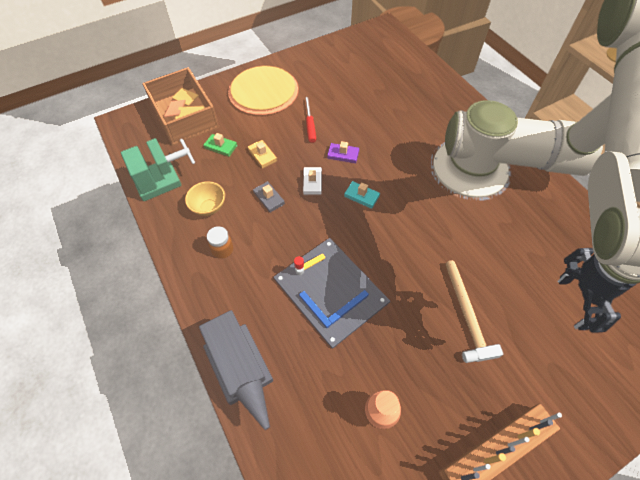

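Candidates: brass/yellow block top (478,258) / scene (262,153). Look-alikes are green (517,218), purple (430,352), turquoise (359,336), white (408,293) and steel (411,235). I choose the yellow one. The clip knob is at top (301,213) and the stop corner is near (238,212).

```bash
cat > fit.py <<'E'
from h import *
from scipy.optimize import minimize
def box(x0,x1,y0,y1,z0,z1): return np.array([[x,y,z] for x in(x0,x1) for y in(y0,y1) for z in(z0,z1)])
BLK=[box(-.026,.026,-.045,.045,0,.016),box(-.011,.011,-.011,.011,.016,.048)]
SLAB=BLK[:1]
STOPS=[box(.05,.066,-.05,.06,.012,.026),box(-.07,.05,.06,.076,.012,.026)]
PLATE=[box(-.105,.085,-.12,.12,.0,.012)]
def render(s,boxes,p,z0=0):
    c,n=np.cos(p[2]),np.sin(p[2]); S=8
    m=np.zeros((480*2,640*2),np.float32); m=np.zeros((1920,2560),np.uint8)
    for b in boxes:
        w=np.c_[b[:,0]*c-b[:,1]*n+p[0],b[:,0]*n+b[:,1]*c+p[1],b[:,2]+z0]
        h=cv2.convexHull(((w2p(s,w)+.5)*4).astype(np.float32))
        cv2.fillConvexPoly(m,np.round(h*16).astype(np.int32),255,shift=4)
    return cv2.resize(m,(640,480),interpolation=cv2.INTER_AREA)/255.
def fit(obs,boxes,p0,z0=0):
    """obs: list of (snapshot,mask)"""
    f=lambda q: sum(np.abs(render(s,boxes,[q[0]/100,q[1]/100,q[2]/5],z0)-m).sum()/m.sum() for s,m in obs)
    q0=np.array([p0[0]*100,p0[1]*100,p0[2]*5])
    for k in (1.,.3):
        o=minimize(f,q0,method="Nelder-Mead",options=dict(initial_simplex=q0+k*np.array([[0,0,0],[1,0,0],[0,1,0],[0,0,.7]]),xatol=.005,fatol=1e-4)); q0=o.x
    return np.array([q0[0]/100,q0[1]/100,q0[2]/5]),o.fun
def hsv(s,lo,hi,box):
    m=cv2.inRange(cv2.cvtColor(s["color"],cv2.COLOR_RGB2HSV),lo,hi)>0
    k=np.zeros_like(m);x0,y0,x1,y1=box;k[y0:y1,x0:x1]=1
    return (m&k).astype(float)
def net(n,c,xy):
    o=[o for o in outline_of(n,c) if np.hypot(*(np.array(o["xy"])-xy))<12]
    return o[0]["pixels"].astype(float) if o else None
E
python3 - <<'E'
from fit import *
S={c:snap(c) for c in("top","scene")}
np.savez("s0.npz",**{c:S[c]["color"] for c in S})
save(S["top"],"pics/crop.png",(200,180,540,380),2.3)
bxy={"top":(478,258),"scene":(262,153)}; fb={"top":(215,190,300,280),"scene":(280,270,390,345)}
for c in S:
    g=p2w(S[c],[bxy[c]],.02)[0]; print(c,"block guess",g.round(3), "knob",p2w(S[c],[{"top":(301,213),"scene":(299,262)}[c]],.07).round(3))
    col=hsv(S[c],(100,120,40),(125,255,255),fb[c]); print("blue px",col.sum())
    corner=p2w(S[c],[{"top":(238,212),"scene":(329,325)}[c]],.026)[0]; print("corner",corner.round(3))
    S[c]["blue"]=col; S[c]["blk"]=net("brass_block",c,bxy[c]); S[c]["fix"]=net("fixture",c,{"top":(270,239),"scene":(328,292)}[c])
g=p2w(S["top"],[bxy["top"]],.02)[0]
cr=p2w(S["top"],[(238,212)],.026)[0]
for cs in (["top"],["scene"],["top","scene"]):
    p,e=fit([(S[c],S[c]["blue"]) for c in cs],STOPS,[cr[0]-.05,cr[1]-.06,.1]);print("stops",cs,p.round(4),round(e,3))
    p,e=fit([(S[c],S[c]["fix"]) for c in cs],PLATE,[cr[0]-.05,cr[1]-.06,.1]);print("plate",cs,p.round(4),round(e,3))
    p,e=fit([(S[c],S[c]["blk"]) for c in cs],BLK,[g[0],g[1],.0]);print("block",cs,p.round(4),round(e,3))
E
```

```text
top block guess [ 0.529 -0.358  0.02 ] knob [[0.624 0.063 0.07 ]]
blue px 598.0
corner [0.636 0.217 0.026]
scene block guess [ 0.532 -0.349  0.02 ] knob [[0.623 0.065 0.07 ]]
blue px 561.0
corner [0.632 0.23  0.026]
stops ['top'] [0.5866 0.1459 0.1686] 0.379
plate ['top'] [0.5865 0.1441 0.1688] 0.043
block ['top'] [ 0.5304 -0.3592  0.0769] 0.05
stops ['scene'] [0.586  0.1436 0.1524] 0.408
plate ['scene'] [0.5862 0.1427 0.1625] 0.03
block ['scene'] [ 0.5292 -0.361   0.0832] 0.075
stops ['top', 'scene'] [0.5867 0.1445 0.1627] 0.802
plate ['top', 'scene'] [0.586  0.143  0.1683] 0.075
block ['top', 'scene'] [ 0.5302 -0.3596  0.0754] 0.139
```

View pics/crop.png

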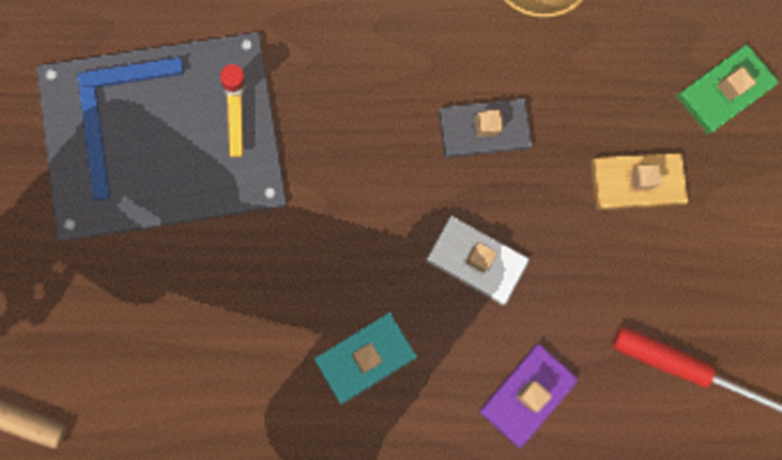

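Crop: yellow block at crop (640,180), with the correct look, size and knob. The fixture fit puts the clip post at (0.624, 0.064), against (0.624, 0.063) seen.

```bash
cat >> h.py <<'E'
F=(np.array([0.5862,0.1435]),0.166)
def fx(x,y,z,Fp=F):
    c,s=np.cos(Fp[1]),np.sin(Fp[1]); return [Fp[0][0]+c*x-s*y,Fp[0][1]+s*x+c*y,z]
E
python3 -c "
from h import *
move_to([.530,-.360,.12],.077)"
```

```text
turn [ 0.    -0.     1.026]
turn [ 0.     0.    -2.116]
shift [-63.54 -63.23  11.13] rv [ 0.    -0.     1.026] q [ 0.89  0.38  1.3   0.    1.46 -0.22]
```

Units first: shifts go in shares of 100 cm and turns go in shares of pi rad. So -63.5 cm / 100 = -0.635, -63.2 cm / 100 = -0.632, 1.026 rad / 3.1416 = 0.3266.

>>> arm_command(
  plan=[
    [-0.635,-0.632,0.04,0,0,0.3266,5],
    [-0.635,-0.632,0.04,0,0,0.3266,5],
    [-0.635,-0.632,0.04,0,0,0.3266,5],
    [-0.635,-0.632,0.04,0,0,0.3266,5],
    [-0.635,-0.632,0.04,0,0,0.3266,5],
    [-0.635,-0.632,0.04,0,0,0.3266,5],
    [-0.635,-0.632,0.04,0,0,0.3266,5],
    [-0.635,-0.632,0.04,0,0,0.3266,5],
    [-0.635,-0.632,0.04,0,0,0.3266,5],
    [-0.635,-0.632,0.04,0,0,0.3266,5],
  ],
  force=40,
)

```text
time: 2.95
eef_pos: [0.4447, -0.1041, 0.2036]
orientation: [2.134, 2.304, 0.0]
force: [0.7, 0.8, 0.4]
opening: 0.0498
finger_force: 0.0
```

```bash
python3 -c "
from h import *
move_to([.530,-.360,.12],.077)"
```

```text
turn [ 0.001  0.    -0.001]
turn [ 0.000e+00 -1.000e-03  3.141e+00]
shift [-26.17   6.54   8.37] rv [ 0.001  0.    -0.001] q [-0.49  0.24  1.59  0.    1.31 -0.57]
```

To row units: -26.2 cm / 100 = -0.262, 8 cm / 100 = 0.08.

>>> arm_command(
  plan=[
    [-0.262,0.065,0.08,0,0,0,5],
    [-0.262,0.065,0.08,0,0,0,5],
    [-0.262,0.065,0.08,0,0,0,5],
    [-0.262,0.065,0.08,0,0,0,5],
    [-0.262,0.065,0.08,0,0,0,5],
    [-0.262,0.065,0.08,0,0,0,5],
    [-0.262,0.065,0.08,0,0,0,5],
  ],
)

```text
time: 3.82
eef_pos: [0.5292, -0.3573, 0.1237]
orientation: [-2.134, -2.305, -0.0]
force: [0.6, 0.5, 0.4]
opening: 0.0498
finger_force: 0.0
```

```bash
python3 -c "
from fit import *
S={c:snap(c) for c in('top','scene')}
save(S['scene'],'pics/pre.png',(200,80,360,230),4)
for c in S:
    m=net('brass_block',c,{'top':(478,258),'scene':(262,153)}[c])
    if m is not None:
        p,e=fit([(S[c],m)],BLK,[.53,-.36,.077]);print(c,p.round(4),round(e,3),m.sum())
move_to([.530,-.360,.022],.077)"
```

```text
scene [ 0.5294 -0.3604  0.0697] 0.075 462.0
turn [0.001 0.001 0.001]
turn [-1.000e-03  1.000e-03 -3.141e+00]
shift [-0.28  0.03 10.22] rv [0.001 0.001 0.001] q [-0.78  0.62  1.2   0.    1.32 -0.86]
```

To row units: 10.2 cm / 100 = 0.102, 9 cm / 100 = 0.09.

>>> arm_command(
  plan=[
    [-0.002,0,0.06,0,0,0,5],
    [-0.002,0,0.09,0,0,0,5],
    [-0.002,0,0.102,0,0,0,5],
    [-0.002,0,0.102,0,0,0,5],
    [-0.002,0,0.102,0,0,0,1.5],
    [-0.002,0,0.102,0,0,0,1.5],
    [-0.002,0,0.102,0,0,0,1.5],
    [-0.002,0,0.102,0,0,0,1.5],
    [-0.002,0,0.08,0,0,0,1.5],
    [-0.002,0,0.04,0,0,0,1.5],
  ],
  force=60,
)

```text
time: 5.28
eef_pos: [0.5284, -0.359, 0.0822]
orientation: [-2.131, -2.301, -0.0]
force: [-0.2, -1.0, -5.9]
opening: 0.0207
finger_force: 59.9
```

```bash
python3 -c "
from h import *
s=snap('scene');save(s,'pics/lift.png',(200,80,360,230),4)
print(fx(.017,.008,0))
move_to(fx(.017,.008,.12),.166)"
```

```text
[np.float64(0.601644402030729), np.float64(0.15419908621860828), 0]
turn [ 0.004  0.005 -0.089]
turn [ 0.007 -0.006  3.053]
shift [50.8  11.06 -3.26] rv [ 0.004  0.005 -0.089] q [-0.78  0.66  1.23  0.    1.24 -0.86]
```

View pics/lift.png

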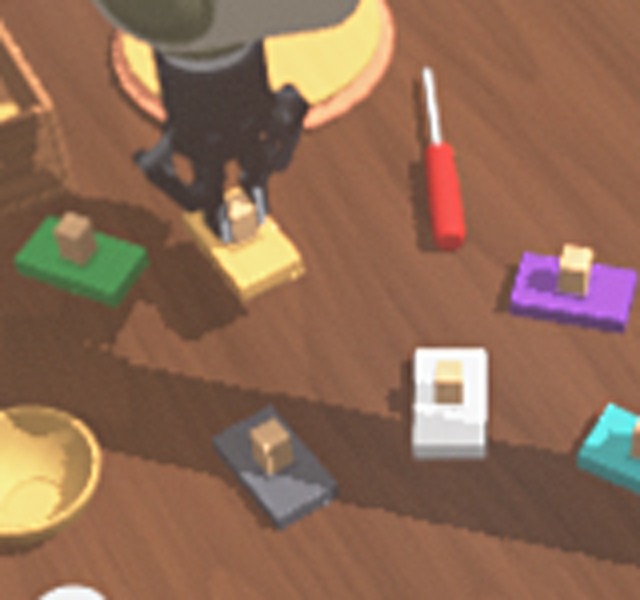

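The block is held (crop 235,250) and lifted clear of the bench. Carrying it over.

To row units: 50.8 cm / 100 = 0.508, 11.1 cm / 100 = 0.111, -0.089 rad / 3.1416 = -0.0283.

>>> arm_command(
  plan=[
    [0,0,-0.05,0,0,0,1.5],
    [0.508,0.111,-0.06,0,0,-0.0283,1.5],
    [0.508,0.111,-0.06,0,0,-0.0283,1.5],
    [0.508,0.111,-0.06,0,0,-0.0283,1.5],
    [0.508,0.111,-0.06,0,0,-0.0283,1.5],
    [0.508,0.111,-0.06,0,0,-0.0283,1.5],
    [0.508,0.111,-0.06,0,0,-0.0283,1.5],
    [0.508,0.111,-0.06,0,0,-0.0283,1.5],
    [0.508,0.111,-0.06,0,0,-0.0283,1.5],
    [0.508,0.111,-0.06,0,0,-0.0283,1.5],
  ],
)

```text
time: 6.58
eef_pos: [0.6004, 0.1586, 0.1424]
orientation: [-2.024, -2.401, 0.001]
force: [0.0, -1.1, -7.3]
opening: 0.0207
finger_force: 61.2
```

>>> arm_command(
  plan=[
    [0,0,0,0,0,0,1.5],
    [0,0,0,0,0,0,1.5],
  ],
)

```text
time: 6.82
eef_pos: [0.6009, 0.1538, 0.1429]
orientation: [-2.031, -2.397, 0.002]
force: [-0.6, 0.6, -7.5]
opening: 0.0204
finger_force: 61.1
```

```bash
python3 -c "
from fit import *
st=sensors.sense();p=st['eef_pos'];print(p)
S={c:snap(c) for c in('top','scene')}
for c in S:
    g=w2p(S[c],[p[0],p[1],p[2]-.01])[0]
    m=[o for o in outline_of('brass_block',c)]; print(c,g,[(round(o['confidence'],2),o['xy']) for o in m])
    m=[o['pixels'].astype(float) for o in m if np.hypot(*(np.array(o['xy'])-g))<20]
    if m:
        q,e=fit([(S[c],m[0])],SLAB,[p[0],p[1],.166],p[2]-.022);print(c,q.round(4),round(e,3),m[0].sum())
move_to(fx(.017,.008,.036),.166)"
```

```text
[0.60092009 0.15377138 0.14292833]
top [258.10946733 215.77835541] [(0.98, [515.3, 216.9]), (0.86, [427.9, 353.7]), (0.66, [356.8, 340.9]), (0.18, [372.3, 156.1])]
scene [324.61281243 274.63801645] [(0.73, [330.7, 283.0]), (0.6, [219.7, 146.6]), (0.58, [353.4, 191.2])]
scene [0.6022 0.1587 0.1721] 0.891 502.0
turn [-0.     0.    -0.002]
turn [0.   0.   3.14]
shift [ 0.03  0.05 10.74] rv [-0.     0.    -0.002] q [ 0.06  0.57  1.23 -0.    1.34 -0.1 ]
```

To row units: 10.9 cm / 100 = 0.109, 10.8 cm / 100 = 0.108.

>>> arm_command(
  plan=[
    [0,0,0.05,0,0,0,1.5],
    [0,0,0.09,0,0,0,1.5],
    [0,0,0.104,0,0,0,1.5],
    [0,0,0.106,0,0,0,1.5],
    [0,0,0.108,0,0,0,1.5],
    [0,0,0.109,0,0,0,1.5],
  ],
)

```text
time: 7.78
eef_pos: [0.6017, 0.1551, 0.0357]
orientation: [2.029, 2.397, 0.003]
force: [0.7, -0.7, -6.4]
opening: 0.0208
finger_force: 61.0
```

```bash
python3 -c "
from h import *
s=snap('scene');save(s,'pics/place.png',(260,220,410,350),5)"
```

```text
(no output)
```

View pics/place.png

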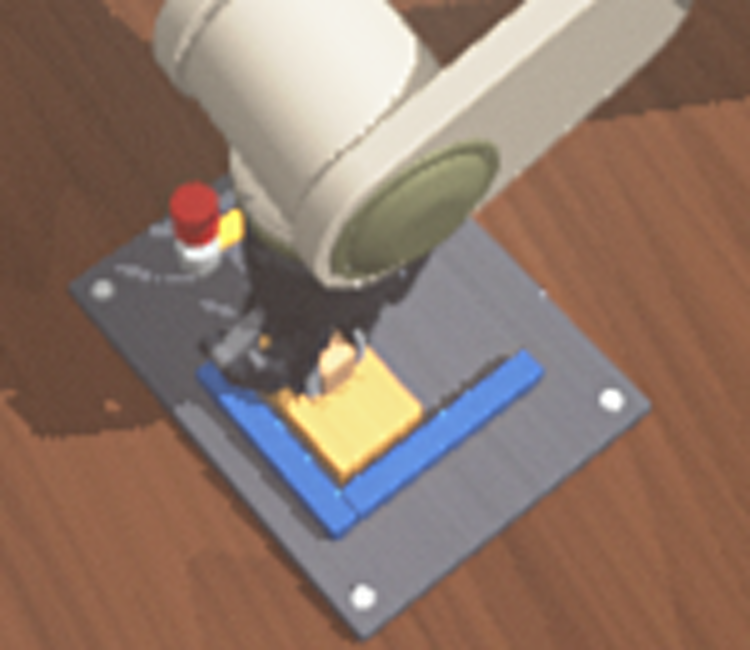

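The block sits square inside the corner, a few mm from both stops and still just above the plate. Lowering until contact.

To row units: 0.15 cm / 100 = 0.0015, 0.1 cm / 100 = 0.001.

>>> arm_command(
  plan=[
    [0,0,0.001,0,0,0,1.5],
    [0,0,0.0015,0,0,0,1.5],
    [0,0,0.0015,0,0,0,1.5],
  ],
)

```text
time: 8.2
eef_pos: [0.6018, 0.1549, 0.0352]
orientation: [2.028, 2.396, 0.003]
force: [-3.0, -2.3, 8.9]
opening: 0.0208
finger_force: 63.3
```

To row units: -10 cm / 100 = -0.1, -4 cm / 100 = -0.04.

>>> arm_command(
  plan=[
    [0,0,-0.001,0,0,0,4.5],
    [0,0,-0.001,0,0,0,4.5],
    [0,0,-0.001,0,0,0,4.5],
    [0,0,-0.04,0,0,0,4.5],
    [0,0,-0.1,0,0,0,4.5],
    [0,0,-0.1,0,0,0,4.5],
    [0,0,-0.1,0,0,0,4.5],
    [0,0,-0.1,0,0,0,4.5],
  ],
)

```text
time: 9.2
eef_pos: [0.6005, 0.155, 0.1315]
orientation: [-2.028, -2.396, 0.003]
force: [1.1, -0.2, -0.1]
opening: 0.045
finger_force: 0.0
```

```bash
python3 -c "
from fit import *
S={c:snap(c) for c in('top','scene')}
for c in S:
    g=w2p(S[c],fx(.017,.008,.03))[0]
    m=[o for o in outline_of('brass_block',c)]; print(c,g,[(round(o['confidence'],2),o['xy'],o['pixels'].sum()) for o in m])
    k=[o for o in outline_of('clip_knob',c)]; print('knob',w2p(S[c],fx(.024,-.085,.066)),[(round(o['confidence'],2),o['xy'],o['pixels'].sum()) for o in k], [p2w(S[c],[o['xy']],.066).round(4) for o in k])
save(S['scene'],'pics/rel.png',(260,220,410,350),5)
move_to(fx(.024,-.085,.13),.166)
move_to(fx(.024,-.085,.05),-.7)"
```

```text
top [263.56875639 225.83853801] [(0.6, [426.4, 350.8], np.int64(942)), (0.56, [518.1, 220.5], np.int64(839)), (0.56, [358.4, 339.5], np.int64(888))]
knob [[300.79734574 213.37785515]] [(0.64, [301.1, 211.9], np.int64(100))] [array([[0.6275, 0.063 , 0.066 ]])]
scene [324.19851339 293.43185817] [(0.97, [221.2, 145.2], np.int64(498)), (0.85, [326.5, 298.4], np.int64(687)), (0.57, [352.6, 190.4], np.int64(350)), (0.57, [313.9, 309.0], np.int64(287)), (0.47, [334.2, 146.4], np.int64(168))]
knob [[298.43005609 262.51459547]] [] []
turn [-0.001 -0.     0.   ]
turn [ 0.000e+00 -1.000e-03 -3.142e+00]
shift [-9.39  0.75  0.25] rv [-0.001 -0.     0.   ] q [ 0.06  0.58  1.24 -0.    1.32 -0.1 ]
turn [-0.001  0.     0.866]
turn [-0.000e+00 -1.000e-03 -2.276e+00]
shift [-9.39  0.75  8.25] rv [-0.001  0.     0.866] q [ 0.06  0.58  1.24 -0.    1.32 -0.1 ]
```

View pics/rel.png

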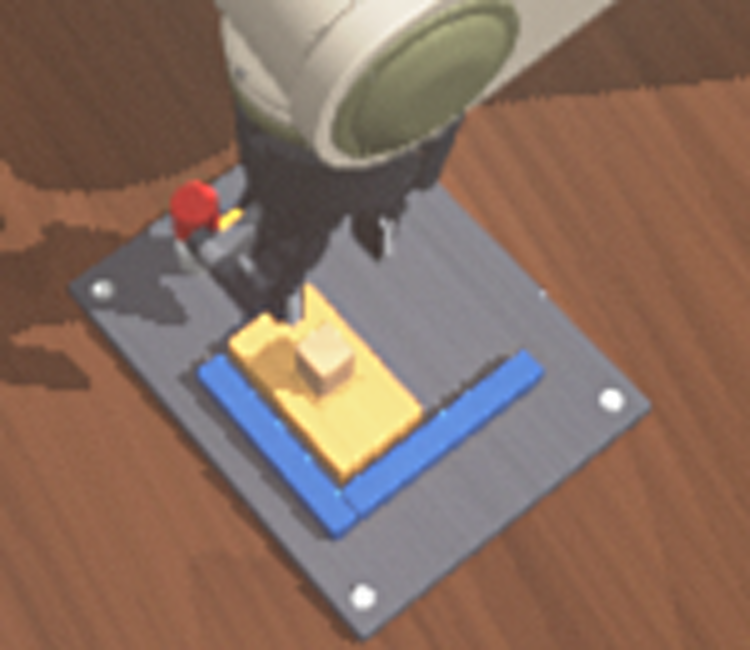

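The block is released flat on the plate, a few mm off both stops. Now to the red knob.

To row units: -9.4 cm / 100 = -0.094, 8 cm / 100 = 0.08.

>>> arm_command(
  plan=[
    [-0.05,0.004,0,0,0,0,5],
    [-0.094,0.007,0,0,0,0,5],
    [-0.094,0.007,0,0,0,0,5],
    [-0.094,0.007,0,0,0,0,5],
    [-0.094,0.007,0.05,0,0,0,5],
    [-0.094,0.007,0.08,0,0,0,5],
    [-0.094,0.007,0.08,0,0,0,5],
    [-0.094,0.007,0.08,0,0,0,5],
  ],
)

```text
time: 10.5
eef_pos: [0.6242, 0.0642, 0.0544]
orientation: [2.027, 2.398, 0.002]
force: [1.2, -0.6, 0.0]
opening: 0.0499
finger_force: 0.0
```

>>> arm_command(
  plan=[
    [0,0,0,0,0,0,1.5],
    [0,0,0,0,0,0,1.5],
    [0,0,0,0,0,0,1.5],
    [0,0,0,0,0,0,1.5],
    [0,0,0,0,0,0,1.5],
  ],
  force=40,
)

```text
time: 11.12
eef_pos: [0.6236, 0.0635, 0.0545]
orientation: [2.029, 2.397, 0.001]
force: [-3.2, 0.1, 7.2]
opening: 0.0227
finger_force: 38.9
```

```bash
python3 -c "
from h import *
st=sensors.sense();print(st['force'],st['torque'])
move_to(fx(.024,-.085,.05),.166)
s=snap('scene');save(s,'pics/clip.png',(260,220,410,350),5)"
```

```text
[-3.16301394  0.1379941   7.24770706] [0.0051435  0.59637671 0.02005251]
turn [0.001 0.    0.   ]
turn [-1.000e-03  2.000e-03 -3.142e+00]
shift [0.01 0.03 0.45] rv [0.001 0.    0.   ] q [-0.09  0.68  1.31 -0.    1.15 -0.25]
```

View pics/clip.png

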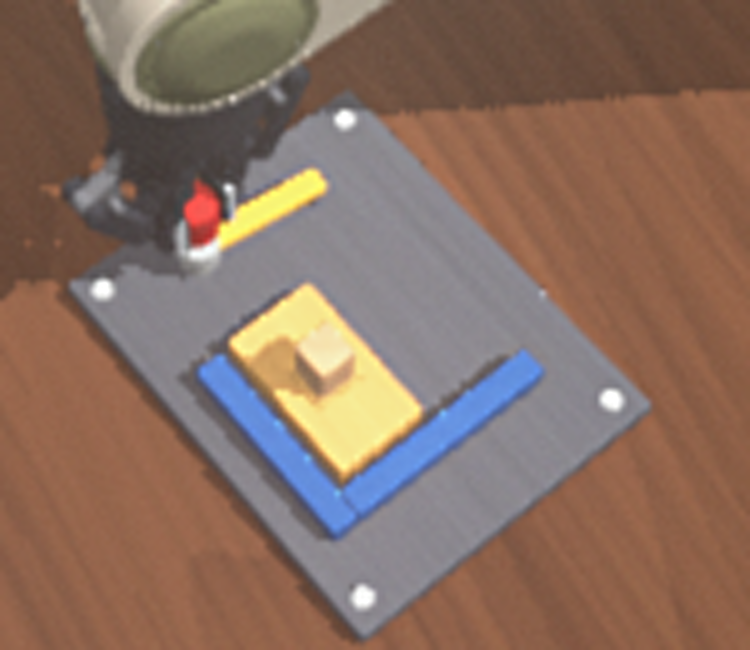

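The fingers are around the red knob (crop 200,220) and the arm is parked near swing 0. Lifting and measuring the arm angle.

>>> arm_command(
  plan=[
    [0,0,-0.01,0,0,0,1.5],
    [0,0,-0.019,0,0,0,1.5],
    [0,0,-0.019,0,0,0,1.5],
    [0,0,-0.019,0,0,0,1.5],
  ],
)

```text
time: 11.68
eef_pos: [0.6235, 0.0635, 0.0717]
orientation: [-2.03, -2.398, 0.0]
force: [0.5, 0.4, -5.0]
opening: 0.0228
finger_force: 39.5
```

```bash
cat > clip.py <<'E'
from fit import *
s=snap('scene'); 
z=float(__import__('sys').argv[1])
g=np.mean(w2p(s,[fx(.024,-.085,z)]),0).astype(int)
m=hsv(s,(22,150,100),(35,255,255),(g[0]-60,g[1]-60,g[0]+60,g[1]+60)).astype(np.uint8)
n,l,stt,ce=cv2.connectedComponentsWithStats(m)
for i in range(1,n):
    if stt[i,4]>25:
        v,u=np.nonzero(l==i);w=p2w(s,np.c_[u,v],z)[:,:2]
        a=(w-F[0])@np.array([[np.cos(F[1]),-np.sin(F[1])],[np.sin(F[1]),np.cos(F[1])]])-[.024,-.085]
        c=a.mean(0); print(stt[i],(a.mean(0)*1e3).round(1),'swing',np.arctan2(c[1],-c[0]).round(3),'max r',np.hypot(*a.T).max().round(3))
st=sensors.sense();print(st['force'],st['torque'],st['eef_pos'])
E
python3 clip.py .053
```

```text
[ 0.30825992  0.70631233 -5.01085487] [ 0.099517   -0.15948314 -0.0107358 ] [0.62347224 0.06350054 0.07158938]
```

```bash
sed -i 's/(22,150,100),(35/(20,130,60),(38/; s/-60/-40/g; s/+60/+40/g' clip.py; python3 clip.py .053; python3 -c "
from h import *
s=snap('scene')
for uv,z in (((324.4,256.),.036),((304,269),.036)):
    w=p2w(s,[uv],z)[0,:2]
    a=(w-F[0])@np.array([[np.cos(F[1]),-np.sin(F[1])],[np.sin(F[1]),np.cos(F[1])]])-[.024,-.085];print(a.round(3),np.arctan2(a[1],-a[0]))
"
```

```text
[304 251  21  16 115] [-42.7   7.9] swing 0.184 max r 0.073
[ 0.27155254  0.03780219 -5.6048204 ] [ 0.11015167 -0.16116795  0.03439685] [0.62348295 0.06350801 0.07159978]
[-0.073  0.014] 0.1898251118347467
[-0.008  0.01 ] 0.8919495243612917
```

To row units: 1.38 rad / 3.1416 = 0.4393.

>>> arm_command(
  plan=[
    [0,0,0,0,0,0.0509,1.5],
    [0,0,0,0,0,0.1019,1.5],
    [0,0,0,0,0,0.1528,1.5],
    [0,0,0,0,0,0.2037,1.5],
    [0,0,0,0,0,0.2546,1.5],
    [0,0,0,0,0,0.3056,1.5],
    [0,0,0,0,0,0.3565,1.5],
    [0,0,0,0,0,0.4074,1.5],
    [0,0,0,0,0,0.4393,1.5],
    [0,0,0,0,0,0.4393,1.5],
  ],
)

```text
time: 13.08
eef_pos: [0.6232, 0.0635, 0.0716]
orientation: [-3.091, -0.559, 0.002]
force: [-1.0, 0.8, -5.5]
opening: 0.0222
finger_force: 39.5
```

```bash
python3 clip.py .053;  python3 -c "
from h import *
s=snap('scene');save(s,'pics/swing.png',(260,220,410,350),5)"
```

```text
[300 268  21  19 129] [-2.6 43.8] swing 1.511 max r 0.076
[-1.02614902  0.08018612 -4.97331173] [-0.0498555   0.15585229  0.03692534] [0.62325841 0.06347916 0.07168426]
```

View pics/swing.png

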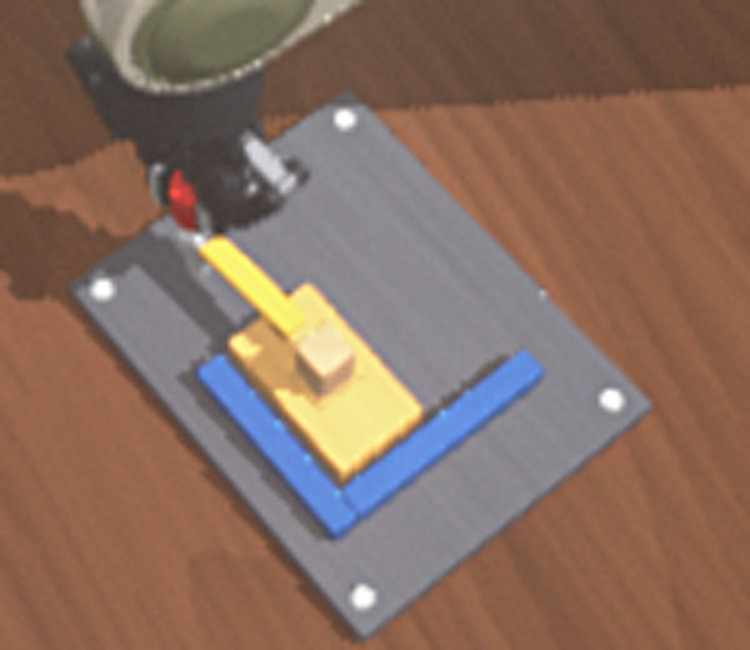

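The arm is over the near end of the block, short of its knob. Lowering and releasing.

To row units: -6 cm / 100 = -0.06, 1.2 cm / 100 = 0.012.

>>> arm_command(
  plan=[
    [0,0,0.006,0,0,0,1.5],
    [0,0,0.011,0,0,0,1.5],
    [0,0,0.012,0,0,0,1.5],
    [0,0,0.012,0,0,0,4.5],
    [0,0,0.012,0,0,0,4.5],
    [0,0,0.012,0,0,0,4.5],
    [0,0,-0.02,0,0,0,4.5],
    [0,0,-0.06,0,0,0,4.5],
    [0,0,-0.06,0,0,0,4.5],
  ],
)

```text
time: 14.3
eef_pos: [0.6251, 0.0634, 0.1353]
orientation: [3.09, 0.557, 0.011]
force: [-0.1, -0.7, -0.3]
opening: 0.0453
finger_force: 0.0
```

```bash
python3 clip.py .042;  python3 -c "
from fit import *
s=snap('scene');save(s,'pics/down.png',(260,220,410,350),5)
S={'scene':s,'top':snap('top')}
for c in S:
    g=w2p(S[c],fx(.017,.008,.03))[0]
    m=[o['pixels'].astype(float) for o in outline_of('brass_block',c) if np.hypot(*(np.array(o['xy'])-g))<12]
    if m: print(c,fit([(S[c],m[0])],BLK,[.602,.154,.166],.012),m[0].sum())
move_to(fx(.018,.009,.13),.166)"
```

```text
[301 269  20  19 119] [-2.9 44. ] swing 1.505 max r 0.076
[ 0.5180574  -0.93543063 -0.38565902] [-0.01629071  0.04240174 -0.02309561] [0.62409305 0.06345478 0.13319478]
scene (array([0.60130953, 0.1547816 , 0.15382979]), np.float64(0.1308363124255227)) 724.0
turn [-2.00e-03  1.00e-03 -1.38e+00]
turn [1.000e-03 2.000e-03 1.762e+00]
shift [ 1.28 -9.33  0.08] rv [-2.00e-03  1.00e-03 -1.38e+00] q [-0.09  0.6   1.23  0.    1.32  1.13]
```

View pics/down.png

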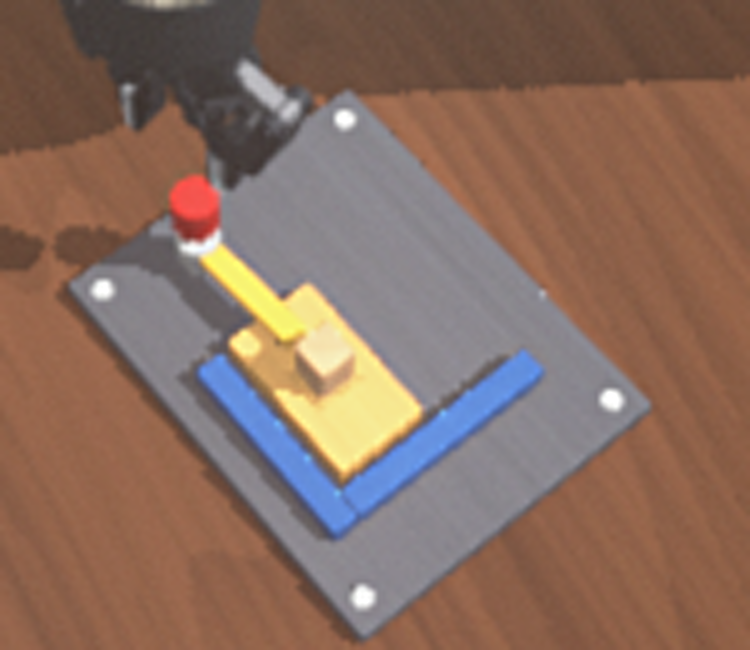

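The clip is down on the block, with its tip just short of the wooden knob (crop 325,355). Now to the wooden knob again.

To row units: -9.3 cm / 100 = -0.093, 1.3 cm / 100 = 0.013, -1.38 rad / 3.1416 = -0.4393.

>>> arm_command(
  plan=[
    [0.013,-0.093,0,0,0,-0.0573,4.5],
    [0.013,-0.093,0,0,0,-0.1146,4.5],
    [0.013,-0.093,0,0,0,-0.1719,4.5],
    [0.013,-0.093,0,0,0,-0.2292,4.5],
    [0.013,-0.093,0,0,0,-0.2865,4.5],
    [0.013,-0.093,0,0,0,-0.3438,4.5],
    [0.013,-0.093,0,0,0,-0.4011,4.5],
    [0.013,-0.093,0,0,0,-0.4393,4.5],
    [0.013,-0.093,0,0,0,-0.4393,4.5],
    [0.013,-0.093,0,0,0,-0.4393,4.5],
  ],
)

```text
time: 15.8
eef_pos: [0.6031, 0.1552, 0.1315]
orientation: [-2.032, -2.395, 0.001]
force: [0.3, -0.3, 0.1]
opening: 0.0453
finger_force: 0.0
```

```bash
python3 -c "
from h import *
move_to([.6012,.1575,.036],.166)"
```

```text
turn [-0.001 -0.    -0.002]
turn [-0.000e+00  1.000e-03  3.139e+00]
shift [ 0.26 -0.14  9.55] rv [-0.001 -0.    -0.002] q [ 0.06  0.59  1.24  0.    1.32 -0.1 ]
```

To row units: 9.5 cm / 100 = 0.095, 9.4 cm / 100 = 0.094.

>>> arm_command(
  plan=[
    [0.0025,-0.0015,0.04,0,0,0,4.5],
    [0.0025,-0.0015,0.08,0,0,0,4.5],
    [0.0025,-0.0015,0.094,0,0,0,4.5],
    [0.0025,-0.0015,0.095,0,0,0,4.5],
    [0.0025,-0.0015,0.095,0,0,0,1.5],
    [0.0025,-0.0015,0.095,0,0,0,1.5],
    [0.0025,-0.0015,0.095,0,0,0,1.5],
    [0.0025,-0.0015,0.095,0,0,0,1.5],
  ],
  force=60,
)

```text
time: 16.8
eef_pos: [0.6021, 0.1574, 0.0387]
orientation: [2.028, 2.396, 0.003]
force: [-0.8, -0.9, 6.9]
opening: 0.0206
finger_force: 62.5
```

To row units: 0.7 cm / 100 = 0.007, 0.6 cm / 100 = 0.006.

>>> arm_command(
  plan=[
    [0.002,0.002,-0.0005,0,0,0,1.5],
    [0.004,0.004,-0.0005,0,0,0,1.5],
    [0.006,0.006,-0.0005,0,0,0,1.5],
    [0.007,0.007,-0.0005,0,0,0,1.5],
    [0.007,0.007,-0.0005,0,0,0,1.5],
  ],
)

```text
time: 17.42
eef_pos: [0.6069, 0.1639, 0.0387]
orientation: [2.029, 2.396, -0.003]
force: [-5.7, -8.4, 6.0]
opening: 0.0201
finger_force: 62.5
```

To row units: 0.2 cm / 100 = 0.002, 0.1 cm / 100 = 0.001.

>>> arm_command(
  plan=[
    [0.001,0.001,0,0,0,0,1.5],
    [0.002,0.002,0,0,0,0,1.5],
    [0.002,0.002,0,0,0,0,1.5],
    [0.002,0.002,0,0,0,0,1.5],
  ],
)

```text
time: 17.92
eef_pos: [0.6069, 0.164, 0.0387]
orientation: [2.03, 2.397, -0.013]
force: [-13.2, -20.1, 12.7]
opening: 0.0206
finger_force: 63.2
```

```bash
python3 -c "
from h import *
st=sensors.sense();print(st['force'],st['torque'],st['time'])
c,n=np.cos(.166),np.sin(.166);f=st['force'];e=st['eef_pos'][:2]-F[0]
print('fix force',c*f[0]+n*f[1],-n*f[0]+c*f[1],'pos',c*e[0]+n*e[1],-n*e[0]+c*e[1])
s=snap('scene');save(s,'pics/end.png',(260,220,410,350),5)"; python3 clip.py .042
```

```text
[-13.22202343 -20.12441744  12.65349611] [-3.01852635  2.04743801 -0.07690511] 17.925
fix force -16.3656002479932 -17.662989823592955 pos 0.02384079065551793 0.016801046048952117
[300 270  11  13  53] [ 1.8 28.4] swing 1.633 max r 0.05
[-13.72784271 -19.54052352  12.68401221] [-3.09680506  2.04168864 -0.02878092] [0.60691415 0.16402528 0.0387669 ]
```

View pics/end.png

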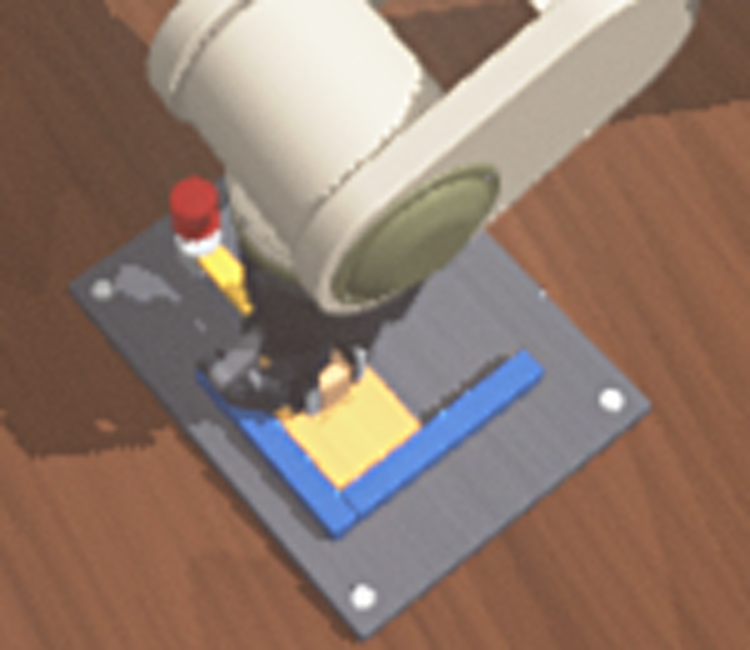

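The block is tight against both stops at about 16 N each way. It did not move as the force rose, and the clip is still down. Handing in.

```bash
python3 -c "
from station import order
print(order.job_done())"
```

```text
the job is handed in; nothing more can be done
None
```

I handed the job in at about 18 s on the robot clock, no verdict returned: the brass block is home, held against both blue stops at about 16 N each by my force reading, with the clip down on it and its red knob let go.

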